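Set the rotary table's dial to the long scale line and lock it

ROBOT

A 6-joint arm with a two-finger parallel gripper is mounted at the origin on a cart in front of the work surface, level with it; the furniture and walls round the work are solid. World frame = base frame: x ahead of the robot, y to its left, z up, the work surface at z = 0. Lengths are in m, angles in rad, forces in N, time in s.
With the tool pointing down it reaches from about 0.275 to 1 m from the base axis. Payload 8.4 kg.
Tool frame: the origin (TCP) lies midway between the tips of the shut fingers; the grasp point (between the pads) lies 19 mm behind it; z points along the fingers, y is the line along which they close (so a half turn about z gives the same grasp; the last joint's range is limited). The gripper opens to 85 mm and grips with 20 to 120 N. Pads are 22 mm wide; open, the fingers measure 114 mm over their backs; the gripper's body (76 mm by 85 mm) begins 54 mm behind the grasp point. The pads swing forward as they close: fully open they stand 13 mm farther back than shut.
Start: joints at [-1.222, 0.353, 1.633, -0, 1.155, -0.002], TCP at [0.215, -0.587, 0.231] pointing down, gripper open.
Joint ranges: [-2.63, 2.63], [-0.92, 2.1], [0.06, 2.66], [-1.3, 4.44], [0, 2.69], [-3.02, 3.02]. Speed limits (rad/s): [2.22, 2.22, 2.79, 3.14, 3.14, 3.14].

INTERFACE

Orientations are given as a unit quaternion [x, y, z, w].
In Python, from station import sense, camera, hand_in gives the robot as it stands. The module is installed in compiled form; this text tells all that it offers.
- The arm moves only by the tool apply_moves, never from a script. Its arguments are lists of equal length, an entry for each row: "fingers": the closure, from -1 (fully open) to 1 (shut), so that 0 is half open; "xyz": the shift along the tool's x, y, z in m, a list of three; "twist": the turn, a rotation vector about the tool's x, y, z in degrees, a list of three. A call has 1 to 10 rows; each row is the pose to reach, as a shift and turn from the pose commanded when the call began, along the tool's axes at that moment; what a row does not reach only later rows make up. A row lasts 1/12 s, in which the tool goes at most 41.7 mm and 7.16 degrees, less where a joint would pass 70% of its speed; a pose out of reach is approached as far as the arm can. A call with a gripper value outside its range is refused whole. The fingers move at their own pace and stop on an object; the grip force is fixed at half the most. Time passes only in rows, so rows that repeat a pose let the fingers close. It gives the time, the measured TCP pose, the force, the opening and the grip force at its end, in the units of the state.
- sense(): the state, without advancing time (a new reading comes with each control period).
- camera(name): name is "side" or "top"; returns a dict with "frame" (400x640x3 uint8, red, green, blue), "vfov" (degrees; the focal length in pixels is half the picture's height over the tangent of half this angle, whatever the lens; pixels are square), "cx", "cy" (the principal point, pixels), "rvec" (rotation vector, rad) and "tvec" (3), from world to camera coordinates, as OpenCV has them. Camera axes: x right, y down, z forward; pixel columns grow to the right and rows downward; lengths in m; the calibration is good to about 2 mm. A picture is of the moment at which its call begins. There is no depth.
- hand_in(): hands the job in; it is judged then, once.
The state is a dict: "time": time; "joint_positions": joint angles; "qvel": joint speeds; "joint_efforts": joint torques, N m; "position": TCP position; "ee_rot": TCP orientation; "wrist_force": force on the tool from outside, world axes, zero at the start; "torque": the same for the moment, N m; "width": finger opening in m; "gripper_force": force on a finger pad.
Only numpy, scipy, OpenCV 4.12 (cv2) and the standard library are available. Lean on these libraries where they do the work, as an engineer would, in place of code of your own. Each camera call takes 0.05 s, during which the arm holds its last target. There are 200 camera calls.

TASK

On the small rotary table on the bench, push the dial's cross bar round with the fingertips, from one side at a time and never pinching it, until the white index line on the dial lines up with the one long line of the scale ring round it. Only then press the domed lock plunger at the corner of the table fully down with a fingertip, and come away clear. The dial must stay on the line, and the loose things round the table must be left where they are, neither picked up nor shoved aside.

Things in the scene. Friction and masses are not known exactly. Their poses are not given: they have to be found in the camera images.
- rotary_base: Fixed rotary table: an aluminium plate 180x180x12 mm lying on the bench; it cannot move. Origin: centre of its underside (on the bench, under the dial's axis); z up. In its middle turns the dial, a dark disc of radius 59 mm whose top is 26 mm above the bench, with a low boss (radius 14 mm, up to 32 mm above the bench) at the middle.
- dial (a joint): Angle of the dial about its vertical axis (rad), in the plate's frame, growing anticlockwise seen from above; at value q the index line points along the plate's +x axis turned by q. It turns either way, stops only at -6.5 and 6.5 rad, has light friction (0.06 N m), no spring, and stays where it is left.
- bar_centre (a point): Top centre of the dial's cross bar, on the dial's axis, 58 mm above the bench; x points along the index line, z up. The bar is a straight upright steel bar along this y axis across the dial: 112 mm long (56 mm each way), 13 mm thick, from the disc's top up to 58 mm above the bench. Fingers pressing on both its long sides at once count as pinching.
- index_mark (a point): Outer end of the index line, on the dial's rim, 60 mm from the axis, 26 mm above the bench. The index line is the only white line on the dark dial, 18x4 mm, radial, at right angles to the bar.
- target_line (a point): Inner end of the target line, 60 mm from the axis, 20 mm above the bench: the one long line (18x4.5 mm, dark) of the fixed aluminium scale ring (radius 61 to 81 mm) round the dial; the other scale lines are short (4 mm), 10 degrees apart. The index is set when index_mark stands over this point.
- lock (a joint): How far the lock plunger is pushed in (m): 0 standing proud, 0.008 fully down. It moves straight down against about 4 N of friction, has no spring and stays where it is left. It does not change how the dial turns.
- lock_top (a point): Top of the plunger's domed black head (31 mm wide), in a short steel collar (38 mm wide, rim 26 mm above the bench) at the plate's corner, 98 mm from the dial's axis; 38.5 mm above the bench when proud, 30.5 mm when fully down.
- screw_cup: Bystander: small round metal cup, 45 mm wide, 18 mm high, loose on the bench beside the rotary table. Origin at its underside. Leave it alone.
- nylon_roller: Bystander: white flanged roller standing on end, 21 mm wide, 26 mm high, loose on the bench beside the rotary table. Origin at its underside. Leave it alone.
- setting_block: Bystander: grey steel block with three holes, 25x50x38 mm, loose on the bench beside the rotary table. Origin at its underside. Leave it alone.
- loupe: Bystander: black eye loupe, 37 mm wide, 28 mm high, loose on the bench beside the rotary table. Origin at its underside. Leave it alone.
- lens_cap: Bystander: flat black lens cap, 34 mm wide, 8 mm high, loose on the bench beside the rotary table. Origin at its underside. Leave it alone.
- dial_indicator: Bystander: round dial gauge lying on its back, 104x56x22 mm, loose on the bench beside the rotary table. Origin at its underside. Leave it alone.
- green_tape: Bystander: roll of green tape lying flat, 78 mm wide, 24 mm high, loose on the bench beside the rotary table. Origin at its underside. Leave it alone.

How it is judged:
By the outcome, as a careful person would: the job done as asked, in the order asked, and still so for the second after the job is handed in, with the robot touching nothing.
It also fails if it takes over 53 s, if anything falls off the work surface, if the arm or the gripper's body presses on something with over 40 N, if the wrist force passes 120 N, or if a joint passes its speed limit or range.

## Working session

There is one attempt and no reset: what is moved stays moved. The work goes in short steps, Python scripts to look and compute and a tool call to move; the robot and the scene stay as the last step left them, time stands still between calls to the robot, and variables do not carry over. Pictures are saved under pics/ and viewed, at most 10 in all, crops included, and the job is handed in when it is done.

Besides the shell and the picture viewer there is one more tool, called after ">>>" by a JSON object that holds its "api" and its "payload". apply_moves: Moves the arm, as the interface text tells. Its arguments: {"type":"object","properties":{"fingers":{"type":"array"},"xyz":{"type":"array"},"twist":{"type":"array"}},"required":["fingers","xyz","twist"]}

```bash
mkdir -p pics; cat > h.py <<'E'
import numpy as np,cv2,pickle
from station import sense,camera,hand_in
def snap(n,tag):
    c=camera(n); cv2.imwrite(f'pics/{tag}.png',cv2.resize(c['frame'][:,:,::-1],(800,500),interpolation=cv2.INTER_CUBIC)); pickle.dump(c,open(f'{tag}.pkl','wb')); return c
def load(t): return pickle.load(open(f'{t}.pkl','rb'))
def K(c):
    f=c['frame'].shape[0]/2/np.tan(np.radians(c['vfov'])/2); return np.array([[f,0,c['cx']],[0,f,c['cy']],[0,0,1]])
def proj(c,P): return cv2.projectPoints(np.array(P,float).reshape(-1,1,3),np.array(c['rvec'],float),np.array(c['tvec'],float),K(c),None)[0][:,0]
def atz(c,uv,z):
    R=cv2.Rodrigues(np.array(c['rvec'],float))[0]; o=-R.T@np.array(c['tvec'],float).ravel()
    d=R.T@np.linalg.inv(K(c))@np.array([*uv,1.]); return o+d*(z-o[2])/d[2]
def crop(t,x0,y0,x1,y1,out,s):
    cv2.imwrite(f'pics/{out}.png',cv2.resize(load(t)['frame'][y0:y1,x0:x1,::-1],None,fx=s,fy=s,interpolation=cv2.INTER_CUBIC))
E
python3 - <<'E'
from h import *
for n in('top','side'):
    c=snap(n,n+'0'); R=cv2.Rodrigues(np.array(c['rvec'],float))[0]
    print(n,c['vfov'],-R.T@np.array(c['tvec']).ravel(),R[2])
s=sense();print(s['position'],s['ee_rot'],s['time'],s['width'])
E
```

```text
top 57.428228999517394 [ 0.42799028 -0.00811575  0.90494309] [ 0.09392991  0.03679444 -0.99489866]
side 42.09228738950827 [0.09010435 0.66704537 0.62717611] [ 0.4598699  -0.68456803 -0.56558491]
[ 0.21463213 -0.58655975  0.23066057] [ 9.84658714e-01  1.74490276e-01 -1.11180882e-04 -5.90277158e-04] 0.1 0.08562246046879254
```

View pics/top0.png

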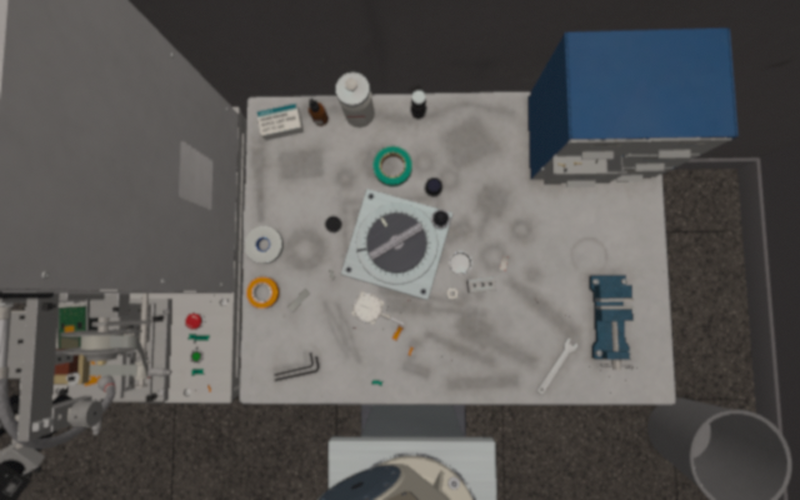

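View pics/side0.png

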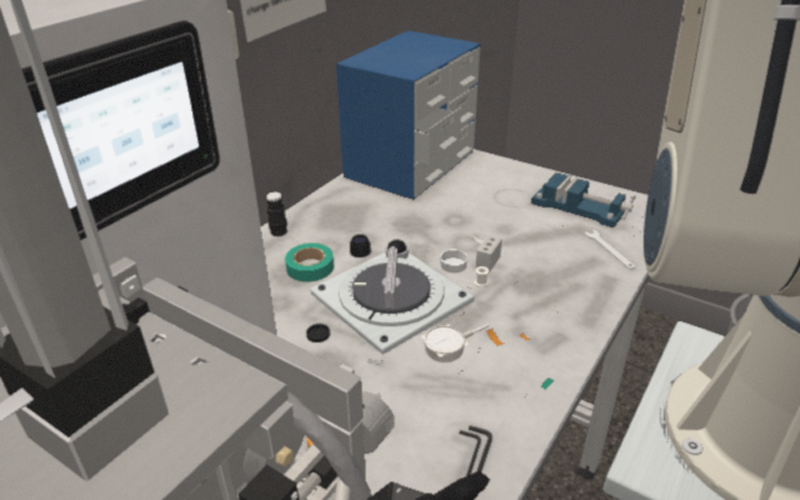

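Top view: dial centre is near (397,242), the white index near (383,222), the long dark line near (362,249) and the lock near (441,218). I'll enlarge both views.

```bash
python3 - <<'E'
from h import *
crop('top0',265,145,375,245,'tc',6)
crop('side0',245,185,385,285,'sc',5.7)
E
```

```text
(no output)
```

View pics/tc.png

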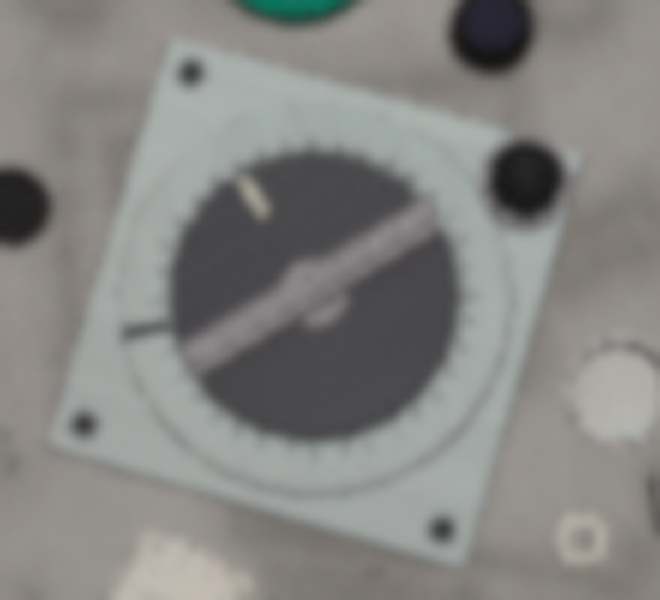

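View pics/sc.png

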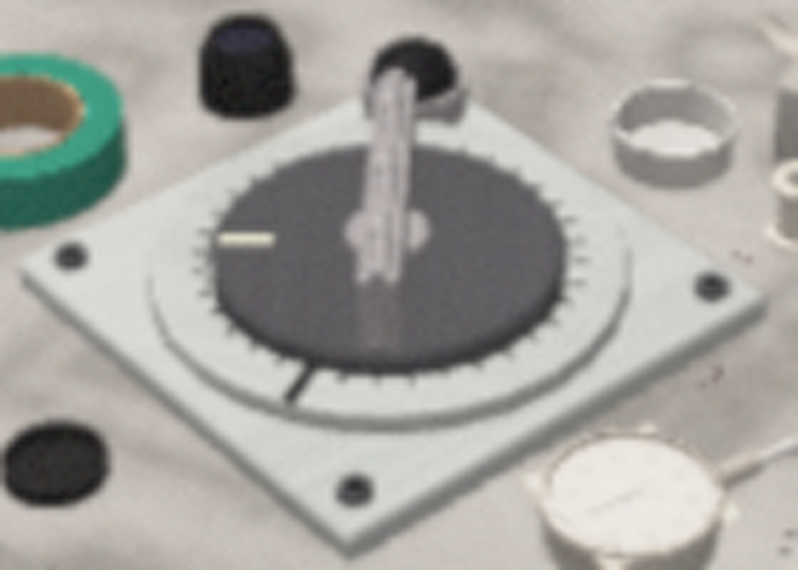

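Top crop: index runs (241,176)→(265,217), target line (172,326)→(123,334), and the lock is at (525,175). Side crop: index (219,239)→(273,239), target (310,363)→(290,402), lock near (413,65).

```bash
cat > m.py <<'E'
from h import *
t,s=load('top0'),load('side0')
T=lambda x,y:(265+(x+.5)/6-.5,145+(y+.5)/6-.5)
S=lambda x,y:(245+(x+.5)/5.7-.5,185+(y+.5)/5.7-.5)
def P(c):return K(c)@np.c_[cv2.Rodrigues(np.array(c['rvec'],float))[0],np.array(c['tvec'],float).ravel()]
def tri(a,b):
    X=cv2.triangulatePoints(P(t),P(s),np.array(a,float).reshape(2,1),np.array(b,float).reshape(2,1))[:,0];return X[:3]/X[3]
pts={'idx_out':((241,176),(219,239),.026),'idx_in':((265,217),(273,239),.026),'tgt_in':((172,326),(310,363),.02),'tgt_out':((123,334),(290,402),.02),
'lock':((525,172),(413,55),.0385),'barNear':((193,360),(380,278),.058),'barFar':((432,205),(398,75),.058),
'cL':((175,40),(22,262),.012),'cR':((465,565),(765,292),.012),'cN':((52,440),(350,545),.012)}
for k,(a,b,z) in pts.items(): print(k,tri(T(*a),S(*b)).round(4),'top@z',atz(t,T(*a),z)[:2].round(4),'side@z',atz(s,S(*b),z)[:2].round(4))
print('disc top',atz(t,T(315,296),.026),'cR2',atz(t,T(580,152),.012))
E
python3 m.py
```

```text
idx_out [0.5779 0.0549 0.0274] top@z [0.5785 0.0552] side@z [0.5789 0.0534]
idx_in [0.5618 0.0457 0.028 ] top@z [0.5615 0.0455] side@z [0.5637 0.0437]
tgt_in [0.5193 0.0846 0.0213] top@z [0.5181 0.084 ] side@z [0.521  0.0836]
tgt_out [0.5147 0.1037 0.0213] top@z [0.515 0.104] side@z [0.5154 0.1025]
lock [ 0.5763 -0.0597  0.0363] top@z [ 0.5765 -0.0593] side@z [ 0.5742 -0.0571]
barNear [0.5012 0.0721 0.0551] top@z [0.5008 0.0718] side@z [0.4991 0.0751]
barFar [ 0.559  -0.0229  0.0555] top@z [ 0.5606 -0.0218] side@z [ 0.5558 -0.0202]
cL [0.6394 0.084  0.0109] top@z [0.6385 0.0835] side@z [0.6388 0.0851]
cR [ 0.4203 -0.0342  0.0128] top@z [ 0.4204 -0.0341] side@z [ 0.4206 -0.0352]
cN [0.4718 0.1344 0.0071] top@z [0.4725 0.1342] side@z [0.4684 0.1384]
disc top [0.52904983 0.02537478 0.026     ] cR2 [ 0.58904848 -0.08352451  0.012     ]
```

>>> {"api": "apply_moves", "payload": {"fingers": [1,1,1,1,1,1,1,1,1,1], "xyz": [[0.028,-0.028,0],[0.056,-0.055,0],[0.084,-0.082,0],[0.112,-0.109,0],[0.14,-0.136,0],[0.168,-0.163,0],[0.196,-0.19,0],[0.224,-0.217,0],[0.252,-0.244,0],[0.262,-0.255,0]], "twist": [[0,0,-1],[0,0,-3],[0,0,-5],[0,0,-7],[0,0,-9],[0,0,-11],[0,0,-11.6],[0,0,-11.6],[0,0,-11.6],[0,0,-11.6]]}}

```text
time: 0.93
position: [0.3741, -0.2538, 0.2311]
ee_rot: [0.962, 0.274, 0.0, -0.001]
wrist_force: [0.3, -1.0, -0.4]
width: 0.0004
gripper_force: 0.0
```

```bash
cat > g.py <<'E'
from h import *
from scipy.spatial.transform import Rotation as Ro
C=np.array([.530,.025])
def pose(th,off=.0175,r=.040,z=.036):
    a=np.radians(th); return np.array([*(C+r*np.array([-np.sin(a),np.cos(a)])+off*np.array([np.cos(a),np.sin(a)])),z]),th
def rel(p,phi):
    s=sense(); R=Ro.from_quat(s['ee_rot']); X=R.as_matrix()[:,0]; ph=np.degrees(np.arctan2(X[1],X[0]))
    return (R.inv().apply(np.array(p)-s['position'])).round(4).tolist(), round(float(-(phi-ph)),1)
def st():
    s=sense(); R=Ro.from_quat(s['ee_rot']).as_matrix(); print('t',s['time'],'p',np.round(s['position'],4),'phi',np.degrees(np.arctan2(R[1,0],R[0,0])).round(1),'z',R[:,2].round(3),'F',np.round(s['wrist_force'],1),'w',round(s['width'],3),'j6',round(s['joint_positions'][5],2))
E
python3 - <<'E'
from g import *
st(); p,f=pose(31.7,.028,z=.13); print(rel(p,f))
E
```

```text
t 0.9333 p [ 0.3741 -0.2538  0.2311] phi 31.8 z [ 0.     0.002 -1.   ] F [ 0.3 -1.  -0.4] w 0.0 j6 0.42
([0.3073, -0.1948, 0.1016], 0.1)
```

>>> {"api": "apply_moves", "payload": {"fingers": [1,1,1,1,1,1,1,1,1,1], "xyz": [[0.03,-0.02,0.01],[0.062,-0.04,0.02],[0.094,-0.06,0.03],[0.126,-0.08,0.04],[0.158,-0.1,0.05],[0.19,-0.12,0.06],[0.222,-0.14,0.07],[0.254,-0.16,0.08],[0.286,-0.18,0.09],[0.307,-0.195,0.1]], "twist": [[0,0,0],[0,0,0],[0,0,0],[0,0,0],[0,0,0],[0,0,0],[0,0,0],[0,0,0],[0,0,0],[0,0,0]]}}

```text
time: 1.77
position: [0.5332, 0.0727, 0.1307]
ee_rot: [0.962, 0.274, 0.0, -0.0]
wrist_force: [-0.4, -1.2, 0.7]
width: 0.0003
gripper_force: 0.0
```

```bash
python3 - <<'E'
from g import *
st(); p,f=pose(31.7,.028); print(rel(p,f))
E
```

```text
t 1.7667 p [0.5332 0.0727 0.1307] phi 31.8 z [ 0.001  0.001 -1.   ] F [-0.4 -1.2  0.7] w 0.0 j6 1.15
([0.0001, -0.0011, 0.0947], 0.1)
```

>>> {"api": "apply_moves", "payload": {"fingers": [1,1,1,1,1,1,1], "xyz": [[0,-0.001,0.02],[0,-0.001,0.04],[0,-0.001,0.06],[0,-0.001,0.075],[0,-0.001,0.086],[0,-0.001,0.094],[0,-0.001,0.094]], "twist": [[0,0,0],[0,0,0],[0,0,0],[0,0,0],[0,0,0],[0,0,0],[0,0,0]]}}

```text
time: 2.35
position: [0.5304, 0.0705, 0.0359]
ee_rot: [0.962, 0.273, -0.001, -0.0]
wrist_force: [-0.9, 0.6, 0.0]
width: -0.0004
gripper_force: 0.0
```

```bash
python3 - <<'E'
from g import *
st()
for o,th in [(.0175,31.7)]+[(.0175,31.7+d) for d in (4,8,12,16,20,24,28,32,36)]: p,f=pose(th,o); print(rel(p,f))
E
```

```text
t 2.35 p [0.5304 0.0705 0.0359] phi 31.7 z [-0.002 -0.    -1.   ] F [-0.9  0.6  0. ] w -0.0 j6 1.15
([-0.0068, -0.0016, -0.0001], -0.0)
([-0.0096, -0.0027, -0.0001], -4.0)
([-0.0125, -0.0036, -0.0001], -8.0)
([-0.0155, -0.0043, -0.0001], -12.0)
([-0.0185, -0.0048, -0.0001], -16.0)
([-0.0215, -0.0051, -0.0001], -20.0)
([-0.0245, -0.0052, -0.0001], -24.0)
([-0.0276, -0.0051, -0.0], -28.0)
([-0.0306, -0.0047, -0.0], -32.0)
([-0.0336, -0.0042, -0.0], -36.0)
```

>>> {"api": "apply_moves", "payload": {"fingers": [1,1,1,1,1,1,1,1,1,1], "xyz": [[-0.007,-0.001,0],[-0.0096,-0.0025,0],[-0.0125,-0.0036,0],[-0.0155,-0.0043,0],[-0.0185,-0.0048,0],[-0.0215,-0.0051,0],[-0.0245,-0.0052,0],[-0.0276,-0.0051,0],[-0.0306,-0.0047,0],[-0.0306,-0.0047,0]], "twist": [[0,0,0],[0,0,-4],[0,0,-8],[0,0,-12],[0,0,-16],[0,0,-20],[0,0,-24],[0,0,-28],[0,0,-32],[0,0,-32]]}}

```text
time: 3.18
position: [0.5027, 0.0583, 0.0383]
ee_rot: [0.849, 0.529, 0.001, 0.0]
wrist_force: [0.9, -0.2, -0.8]
width: -0.0001
gripper_force: 0.0
```

```bash
python3 - <<'E'
from g import *
st()
for i in range(3): camera('top'); st()
for th in (68,72,76,80,84,88,92,94,96): p,f=pose(th); print(th,rel(p,f))
c=snap('top','t1'); crop('t1',265,145,375,245,'t1c',6)
E
```

```text
t 3.1833 p [0.5027 0.0583 0.0383] phi 63.9 z [ 0.001  0.    -1.   ] F [ 0.9 -0.2 -0.8] w -0.0 j6 0.57
t 3.2333 p [0.5031 0.0584 0.0383] phi 63.6 z [ 0.001  0.    -1.   ] F [ 0.   0.6 -0.2] w -0.0 j6 0.57
t 3.2833 p [0.5033 0.0584 0.0382] phi 63.6 z [ 0.001  0.    -1.   ] F [0.2 0.3 0.8] w -0.0 j6 0.57
t 3.3333 p [0.5033 0.0585 0.038 ] phi 63.6 z [ 0.001  0.    -1.   ] F [ 0.2 -0.8  0. ] w 0.0 j6 0.57
68 ([-0.0037, -0.0024, 0.002], -4.4)
72 ([-0.0066, -0.0033, 0.002], -8.4)
76 ([-0.0096, -0.004, 0.002], -12.4)
80 ([-0.0126, -0.0045, 0.002], -16.4)
84 ([-0.0157, -0.0048, 0.002], -20.4)
88 ([-0.0187, -0.0048, 0.002], -24.4)
92 ([-0.0217, -0.0047, 0.0019], -28.4)
94 ([-0.0233, -0.0045, 0.0019], -30.4)
96 ([-0.0248, -0.0043, 0.0019], -32.4)
```

View pics/t1c.png

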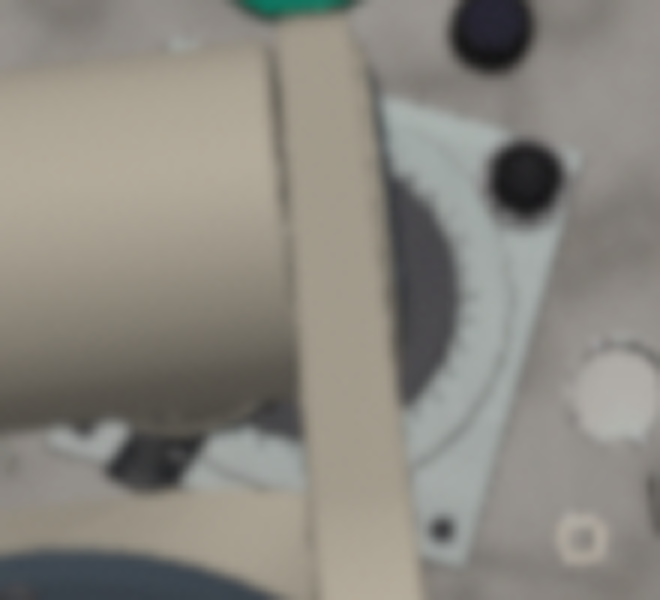

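The arm blocks the top view, but the bar's far end has left (432,205), so the dial is turning. I'll push on to a few degrees short of the target, then look from the side.

>>> {"api": "apply_moves", "payload": {"fingers": [1,1,1,1,1,1,1,1,1,1], "xyz": [[-0.0037,-0.0015,0],[-0.0066,-0.0028,0],[-0.0096,-0.004,0],[-0.0126,-0.0045,0],[-0.0157,-0.0048,0],[-0.0187,-0.0048,0],[-0.0217,-0.0047,0],[-0.0233,-0.0045,0],[-0.0233,-0.0045,0],[-0.0233,-0.0045,0]], "twist": [[0,0,-4.4],[0,0,-8.4],[0,0,-12.4],[0,0,-16.4],[0,0,-20.4],[0,0,-24.4],[0,0,-28.4],[0,0,-30.4],[0,0,-30.4],[0,0,-30.4]]}}

```text
time: 4.22
position: [0.4886, 0.0396, 0.0374]
ee_rot: [0.682, 0.731, 0.0, 0.0]
wrist_force: [0.0, -0.5, 0.8]
width: -0.0003
gripper_force: 0.0
```

```bash
python3 - <<'E'
from g import *
st()
c=snap('side','s1'); crop('s1',245,185,385,285,'s1c',5.7)
for th in (94,96,98,100,100.8): p,f=pose(th); print(th,rel(p,f))
E
```

```text
t 4.2167 p [0.4886 0.0396 0.0374] phi 94.0 z [ 0. -0. -1.] F [ 0.  -0.5  0.8] w -0.0 j6 0.01
94 ([-0.0, 0.0002, 0.0013], -0.0)
96 ([-0.0014, -0.0003, 0.0013], -2.0)
98 ([-0.0029, -0.0009, 0.0013], -4.0)
100 ([-0.0043, -0.0014, 0.0013], -6.0)
100.8 ([-0.0049, -0.0015, 0.0013], -6.8)
```

View pics/s1c.png

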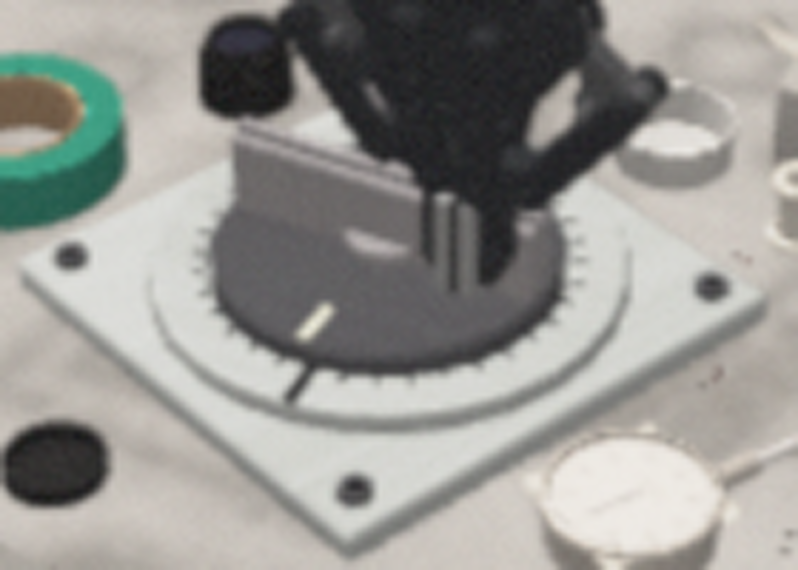

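The index sits at (329,307)→(301,338) and the target line at (312,362)→(290,402). The index is a few degrees short, so I'll measure the gap with image code.

```bash
cat > ang.py <<'E'
from g import *
def lines(tag):
    c=load(tag); g=c['frame'].astype(float).mean(2); C_=C
    def line(sign,z,r0,r1,a0,a1):
        # rectify polar patch at height z about the centre, sub-pixel sampling
        A=np.radians(np.arange(a0,a1,.1)); Rr=np.arange(r0,r1,.0005)
        aa,rr=np.meshgrid(A,Rr); P=np.c_[(C[0]+rr*np.cos(aa)).ravel(),(C[1]+rr*np.sin(aa)).ravel(),np.full(aa.size,z)]
        uv=proj(c,P).astype(np.float32); v=cv2.remap(g.astype(np.float32),uv[:,0].reshape(aa.shape),uv[:,1].reshape(aa.shape),cv2.INTER_CUBIC)
        p=sign*v.mean(0); w=p-np.median(p); k=w.argmax(); m=w>.4*w.max(); m&=abs(np.arange(len(A))-k)<80
        return np.degrees((A*w)[m].sum()/w[m].sum()), w.max()
    return line(1,.026,.045,.056,70,125), line(-1,.020,.067,.077,80,125)
if __name__=='__main__':
    import sys; i,t=lines(sys.argv[1]); print('idx',i,'tgt',t,'to go',t[0]-i[0])
E
python3 ang.py s1
```

```text
idx (np.float64(93.66788155143938), np.float32(115.148056)) tgt (np.float64(99.94856287146504), np.float32(139.10785)) to go 6.280681320025664
```

>>> {"api": "apply_moves", "payload": {"fingers": [1,1,1,1,1,1,1], "xyz": [[-0.0007,0,0],[-0.0014,-0.0003,0],[-0.002,-0.0006,0],[-0.0029,-0.0009,0],[-0.0036,-0.0012,0],[-0.0043,-0.0014,0],[-0.0043,-0.0014,0]], "twist": [[0,0,-1],[0,0,-2],[0,0,-3],[0,0,-4],[0,0,-5],[0,0,-6],[0,0,-6]]}}

```text
time: 4.85
position: [0.4874, 0.0351, 0.0373]
ee_rot: [0.642, 0.767, -0.0, -0.0]
wrist_force: [-0.2, 0.7, 0.1]
width: -0.0001
gripper_force: 0.5
```

```bash
python3 - <<'E'
from g import *
st();c=snap('side','s2')
E
python3 ang.py s2
```

```text
t 4.85 p [0.4874 0.0351 0.0373] phi 100.2 z [-0. -0. -1.] F [-0.2  0.7  0.1] w -0.0 j6 -0.11
idx (np.float64(99.54387800429443), np.float32(121.68884)) tgt (np.float64(99.95104835423133), np.float32(139.10873)) to go 0.40717034993690504
```

Only 0.4° remains. I'll back off and check it from both cameras.

>>> {"api": "apply_moves", "payload": {"fingers": [1,1,1,1,1,1,1,1,1,1], "xyz": [[0.005,0,0],[0.01,0,0],[0.01,0,-0.03],[0.01,0,-0.06],[0.01,0,-0.1],[-0.03,0,-0.1],[-0.07,0,-0.1],[-0.11,0,-0.1],[-0.15,0,-0.1],[-0.19,0,-0.1]], "twist": [[0,0,0],[0,0,0],[0,0,0],[0,0,0],[0,0,0],[0,0,0],[0,0,0],[0,0,0],[0,0,0],[0,0,0]]}}

```text
time: 5.73
position: [0.5209, -0.1532, 0.1375]
ee_rot: [0.642, 0.767, 0.0, 0.0]
wrist_force: [1.5, 0.1, -0.2]
width: 0.0002
gripper_force: 0.0
```

```bash
python3 - <<'E'
from g import *
st();snap('side','s3');snap('top','t3'); crop('t3',265,145,375,245,'t3c',6)
E
python3 ang.py s3; python3 ang.py t3; python3 ang.py top0
```

```text
t 5.7333 p [ 0.5209 -0.1532  0.1375] phi 100.1 z [ 0. -0. -1.] F [ 1.5  0.1 -0.2] w 0.0 j6 -0.47
idx (np.float64(99.55270349069548), np.float32(121.0865)) tgt (np.float64(99.94848444888464), np.float32(137.48851)) to go 0.3957809581891638
idx (np.float64(100.55914466801153), np.float32(73.49295)) tgt (np.float64(100.61108928924601), np.float32(64.28944)) to go 0.05194462123448318
idx (np.float64(115.58671602648445), np.float32(63.607323)) tgt (np.float64(100.6030109496941), np.float32(64.09305)) to go -14.983705076790358
```

View pics/t3c.png

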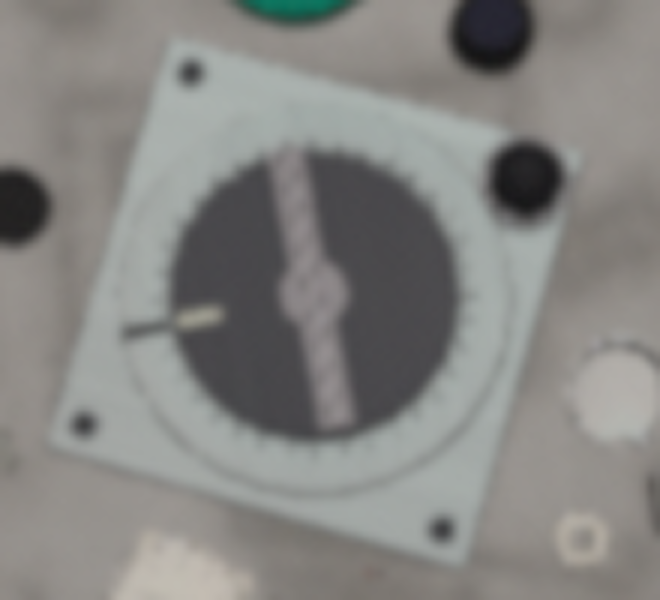

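Both views agree to about 0.1° once the roughly 1 mm side camera bias is allowed for, so the dial is on the line. The loose things look unmoved. Next is the lock.

```bash
python3 - <<'E'
from g import *
st();print(rel([.5767,-.060,.0505],100.1))
E
```

```text
t 5.8333 p [ 0.5221 -0.1563  0.1376] phi 99.9 z [ 0.002 -0.002 -1.   ] F [0.1 0.4 0.9] w 0.0 j6 -0.46
([0.0857, 0.0701, 0.0871], -0.2)
```

>>> {"api": "apply_moves", "payload": {"fingers": [1,1,1,1,1,1,1,1,1,1], "xyz": [[0.022,0.018,0],[0.044,0.036,0],[0.066,0.054,0],[0.0857,0.07,0],[0.0857,0.07,0.02],[0.0857,0.07,0.04],[0.0857,0.07,0.06],[0.0857,0.07,0.08],[0.0857,0.07,0.086],[0.0857,0.07,0.086]], "twist": [[0,0,0],[0,0,0],[0,0,0],[0,0,0],[0,0,0],[0,0,0],[0,0,0],[0,0,0],[0,0,0],[0,0,0]]}}

```text
time: 6.67
position: [0.5731, -0.0542, 0.0497]
ee_rot: [0.642, 0.767, -0.001, -0.002]
wrist_force: [0.2, -0.1, -1.0]
width: 0.0002
gripper_force: 0.0
```

```bash
python3 - <<'E'
from g import *
st();camera('top');st();print(rel([.5767,-.060,.0305],100.1))
c=snap('side','s4'); crop('s4',245,165,385,265,'s4c',5.7)
E
```

```text
t 6.6667 p [ 0.5731 -0.0542  0.0497] phi 100.1 z [-0.004  0.    -1.   ] F [ 0.2 -0.1 -1. ] w 0.0 j6 -0.27
t 6.7167 p [ 0.5741 -0.0545  0.0509] phi 100.1 z [-0.002  0.    -1.   ] F [0.8 0.4 0.5] w -0.0 j6 -0.27
([-0.0059, 0.0016, 0.0204], 0.0)
```

View pics/s4c.png

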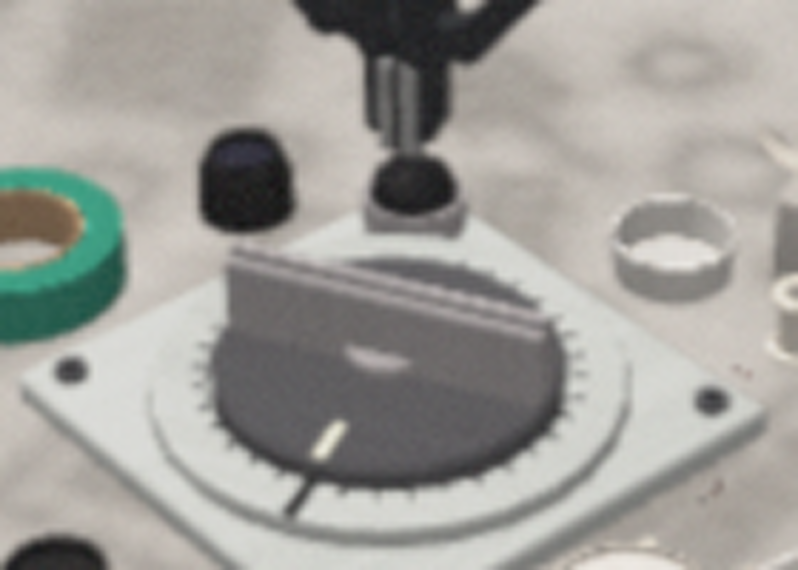

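>>> {"api": "apply_moves", "payload": {"fingers": [1,1,1,1,1,1,1,1,1], "xyz": [[-0.005,0.001,0],[-0.005,0.001,0.004],[-0.005,0.001,0.008],[-0.005,0.001,0.011],[-0.005,0.001,0.014],[-0.005,0.001,0.016],[-0.005,0.001,0.018],[-0.005,0.001,0.019],[-0.005,0.001,0.019]], "twist": [[0,0,0],[0,0,0],[0,0,0],[0,0,0],[0,0,0],[0,0,0],[0,0,0],[0,0,0],[0,0,0]]}}

```text
time: 7.52
position: [0.5766, -0.0599, 0.0321]
ee_rot: [0.642, 0.767, -0.0, 0.0]
wrist_force: [0.6, -1.1, 1.5]
width: -0.0001
gripper_force: 0.4
```

```bash
python3 - <<'E'
from g import *
st();camera('top');st()
E
```

```text
t 7.5167 p [ 0.5766 -0.0599  0.0321] phi 100.1 z [ 0. -0. -1.] F [ 0.6 -1.1  1.5] w -0.0 j6 -0.28
t 7.5667 p [ 0.5765 -0.0599  0.0322] phi 100.1 z [-0.  0. -1.] F [0.4 0.4 0.6] w 0.0 j6 -0.28
```

Position is good. Pressing on until the stop shows up as force.

>>> {"api": "apply_moves", "payload": {"fingers": [1,1,1,1], "xyz": [[0,0,0.001],[0,0,0.002],[0,0,0.003],[0,0,0.003]], "twist": [[0,0,0],[0,0,0],[0,0,0],[0,0,0]]}}

```text
time: 7.9
position: [0.5766, -0.0599, 0.0302]
ee_rot: [0.642, 0.767, 0.0, 0.0]
wrist_force: [-3.9, -0.1, 13.6]
width: -0.0
gripper_force: 6.9
```

>>> {"api": "apply_moves", "payload": {"fingers": [1,1,1], "xyz": [[0,0,0.0007],[0,0,0.0012],[0,0,0.0012]], "twist": [[0,0,0],[0,0,0],[0,0,0]]}}

```text
time: 8.15
position: [0.5767, -0.0599, 0.03]
ee_rot: [0.642, 0.767, 0.0, 0.0]
wrist_force: [-7.6, -0.1, 26.8]
width: -0.0001
gripper_force: 13.1
```

Height holds at 30 mm while the force climbs to 27 N, so the plunger is at its stop. Now coming away: straight up first, then sideways.

>>> {"api": "apply_moves", "payload": {"fingers": [1,1,1,1,1,1,1,1,1,1], "xyz": [[0,0,-0.01],[0,0,-0.03],[0,0,-0.06],[0,0,-0.09],[0,0,-0.12],[-0.04,0,-0.12],[-0.08,0,-0.12],[-0.12,0,-0.12],[-0.16,0,-0.12],[-0.16,0,-0.12]], "twist": [[0,0,0],[0,0,0],[0,0,0],[0,0,0],[0,0,0],[0,0,0],[0,0,0],[0,0,0],[0,0,0],[0,0,0]]}}

```text
time: 8.98
position: [0.6057, -0.2236, 0.1483]
ee_rot: [0.643, 0.766, -0.0, 0.002]
wrist_force: [-0.8, 0.2, -0.3]
width: -0.0
gripper_force: 0.0
```

```bash
python3 - <<'E'
from g import *
st();a=snap('side','s5');b=snap('top','t5'); 
x=load('s5')['frame'][185:285,245:385];y=load('t5')['frame'][145:245,265:375]
cv2.imwrite('pics/fin.png',cv2.resize(np.hstack([x,y])[:,:,::-1],None,fx=3.2,fy=3.2,interpolation=cv2.INTER_CUBIC))
E
python3 ang.py s5; python3 ang.py t5
```

```text
t 8.9833 p [ 0.6057 -0.2236  0.1483] phi 99.9 z [ 0.002 -0.003 -1.   ] F [-0.8  0.2 -0.3] w -0.0 j6 -0.53
idx (np.float64(99.53153870488258), np.float32(120.43551)) tgt (np.float64(99.94960129710458), np.float32(136.05026)) to go 0.41806259222200026
idx (np.float64(100.56169240064924), np.float32(72.90079)) tgt (np.float64(100.60991692555083), np.float32(64.03061)) to go 0.0482245249015989
```

View pics/fin.png

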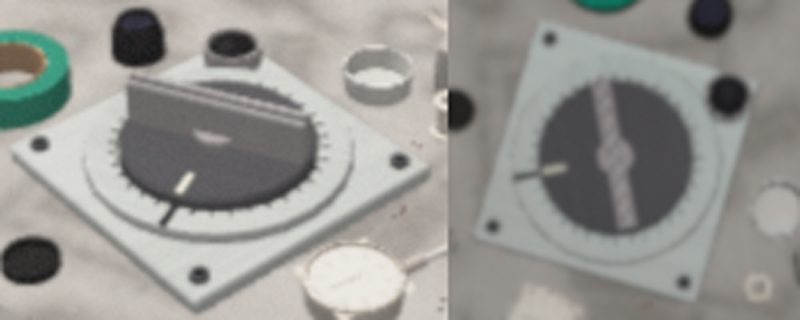

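The plunger head at (232,45) is down in its collar. The index at (185,183) still lines up with the long line, and the loose things are in place. Handing in.

```bash
python3 -c "
from station import hand_in;print(hand_in())"
```

```text
the job is handed in; nothing more can be done
None
```

The job is handed in: the dial's index is on the long line to within about 0.4° in both camera views, the plunger was pressed to its stop afterwards, the arm is clear, and the loose things look unmoved in the views I checked.

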